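Scrape the swept-up parts off the bench shovel into the plain tray

TASK

The flat shovel on the bench carries three swept-up parts (two brass link bars and a porcelain terminal block). Carry it level by its handle to the plain undivided tray, press its front edge down on the tray's rim with the weight of half a kilogram or a little more, not so hard that its sliding collar is pushed down, with all the parts still aboard, then tilt it nose-down, keeping the edge pressed like that until all three have slid off into the tray. Then lay the empty shovel flat on the bench and let go; do not touch the parts with the gripper and leave the divided tray, the lamp socket and the plug box alone.

Things in the scene. Friction and masses are not known exactly. Their poses are not given: they have to be found in the camera images.
- shovel: Flat steel bench shovel, 0.30 kg, nose roughly away from the robot. Blade 170 (x) x 130 (y) x 4 mm; parts start to slide on it at 15 to 23 degrees of tilt and are all off by about 35. Origin: centre of the blade's underside; x towards the open front edge (at +85 mm), z up. Sides 18 mm high, stopping 30 mm short of the front edge; back wall 24 mm high; a post at the back carries the handle.
- shovel_grip (a point): Grip point: centre height of the handle, near the loaded centre of mass, 25 mm behind and 80 mm above the shovel's origin; axes as the shovel's. Handle: dark wooden bar along x, 20 mm wide (y), 22 mm high, from 57 mm behind to 43 mm ahead of this point; free on both sides, above, and 65 mm below to the blade. It may pitch a few degrees in the fingers under load.
- shovel_edge (a point): Middle of the blade's front edge, on its underside: 85 mm ahead of the shovel's origin; axes as the shovel's. This edge is pressed on the tray's rim.
- link_a_mid (a point): Brass link bar 90 x 22 x 10 mm with two dark round knobs 18 mm across on top (22 mm high in all), 90 g; the point is its middle, 8 mm above its underside, x along its length. Starts on the blade, left of the handle.
- link_b_mid (a point): The second link bar, the same, on the blade right of the handle.
- block_mid (a point): White porcelain terminal block 62 x 32 x 18 mm, 90 g; the point is its centre, x along its length. Starts on the middle of the blade, ahead of the handle.
- tray: The target: plain open steel tray without dividers, fixed, left or right of the shovel (swaps with the divided one). Inside 190 x 190 mm, floor 5 mm thick. A tight aluminium collar round it, 206 x 206 mm outside, 5 mm wall, is its rim: set by hand 60 to 90 mm above the bench, a height not given, to be felt for; it slides down if pressed with over 15 N. Origin: centre of underside, z up.
- divided_tray: Tray of the same size with the same kind of collar, but divided into six compartments, fixed; not to be used or touched. Origin: centre of its underside.
- socket: Bystander: black lamp socket on a round base 96 mm across, 55 mm high, loose. Origin: centre of its underside.
- plug_box: Bystander: dark wooden plug box 70 x 130 mm, 70 mm high, loose. Origin: centre of its underside.
Mind the look-alikes: they are no part of the job. What is shaped like the part that bears link_b_mid but blue is not meant.

How it is judged:
On the way, in this order (a step that is already met when the one before it is completed fails the run):
1. the shovel's front edge is pressed down on the plain tray's rim with more than 3 N, all three parts still on the blade (x of link_a_mid in the frame of shovel between -0.085 and 0.085 m and y of link_a_mid in the frame of shovel between -0.07 and 0.07 m and z of link_a_mid in the frame of shovel between 0 and 0.04 m and x of link_b_mid in the frame of shovel between -0.085 and 0.085 m and y of link_b_mid in the frame of shovel between -0.07 and 0.07 m and z of link_b_mid in the frame of shovel between 0 and 0.04 m and x of block_mid in the frame of shovel between -0.085 and 0.085 m and y of block_mid in the frame of shovel between -0.07 and 0.07 m and z of block_mid in the frame of shovel between 0 and 0.04 m and x of shovel_edge in the frame of tray between -0.13 and 0.13 m and y of shovel_edge in the frame of tray between -0.13 and 0.13 m and z of shovel_edge in the frame of tray between 0.02 and 0.11 m and contact force between shovel and tray above 3 N), for 0.3 s.
2. all three parts are in the plain tray while the shovel's edge still presses on its rim (more than 2 N) (x of link_a_mid in the frame of tray between -0.097 and 0.097 m and y of link_a_mid in the frame of tray between -0.097 and 0.097 m and z of link_a_mid in the frame of tray between 0 and 0.055 m and x of link_b_mid in the frame of tray between -0.097 and 0.097 m and y of link_b_mid in the frame of tray between -0.097 and 0.097 m and z of link_b_mid in the frame of tray between 0 and 0.055 m and x of block_mid in the frame of tray between -0.097 and 0.097 m and y of block_mid in the frame of tray between -0.097 and 0.097 m and z of block_mid in the frame of tray between 0 and 0.055 m and x of shovel_edge in the frame of tray between -0.13 and 0.13 m and y of shovel_edge in the frame of tray between -0.13 and 0.13 m and z of shovel_edge in the frame of tray between 0.02 and 0.11 m and contact force between shovel and tray above 2 N), for 0.1 s.
At the end, for the whole second after the job is handed in: All three parts lie at rest inside the plain tray (their middles within its walls and below 55 mm above the bench); the shovel lies flat on the bench (within 6 mm of it and 3 degrees), at rest and let go (x of link_a_mid in the frame of tray between -0.097 and 0.097 m and y of link_a_mid in the frame of tray between -0.097 and 0.097 m and z of link_a_mid in the frame of tray between 0 and 0.055 m and x of link_b_mid in the frame of tray between -0.097 and 0.097 m and y of link_b_mid in the frame of tray between -0.097 and 0.097 m and z of link_b_mid in the frame of tray between 0 and 0.055 m and x of block_mid in the frame of tray between -0.097 and 0.097 m and y of block_mid in the frame of tray between -0.097 and 0.097 m and z of block_mid in the frame of tray between 0 and 0.055 m and linear speed of shovel below 0.02 m/s and angle between shovel's own z axis and vertical below 0.06 rad and height (world z) of shovel below 0.006 m and linear speed of each of link_a, link_b, block below 0.03 m/s); the robot touches nothing.
It fails at once if the gripper touches a part (contact force between the fingers and link_a above 0.5 N or contact force between the fingers and link_b above 0.5 N or contact force between the fingers and block above 0.5 N).
It fails at once if the rim collar of the plain tray is pushed down by more than 4 mm (distance of tray_collar_c0 from where it was at the start of the episode above 0.004 m).
It fails at once if the lamp socket or the plug box is moved by more than 15 mm (distance of any of socket, plug_box from where it was at the start of the episode above 0.015 m).
It fails at once if a part, the shovel or the arm touches the divided tray (contact force between any of link_a, link_b, block, shovel, the arm, the fingers and divided_tray above 0.5 N).
It also fails if it takes over 72 s, if anything falls off the work surface, if the arm or the gripper's body presses on something with over 40 N, if the wrist force passes 120 N, or if a joint passes its speed limit or range.

ROBOT

A 6-joint arm with a two-finger parallel gripper is mounted at the origin on the work surface. World frame = base frame: x ahead of the robot, y to its left, z up, the work surface at z = 0. Lengths are in m, angles in rad, forces in N, time in s.
With the tool pointing down it reaches from about 0.25 to 0.85 m from the base axis. Payload 12.5 kg.
Tool frame: the origin (TCP) lies on the mounting face of the last link; the fingertips stand 186 mm ahead of it and the grasp point (between the pads) lies 167 mm ahead of it; y points along the fingers, z is the direction in which the jaws open and shut, and the axes are right-handed (so a half turn about y gives the same grasp; the last joint's range is limited). The gripper opens to 93 mm and grips with 3 to 60 N. Pads are 15 mm wide; open, the fingers measure 128 mm over their backs; the gripper's body (75 mm by 188 mm) begins 65 mm behind the grasp point.
Start: joints at [1.264, 0.351, 1.652, -0, 1.139, -0.085], TCP at [0.121, 0.537, 0.405] pointing down, gripper open.
Joint ranges: [-2.75, 2.75], [-0.79, 2.1], [0.01, 2.65], [-1.57, 4.71], [0.07, 3.14], [-2.87, 2.87]. Speed limits (rad/s): [2.22, 2.22, 2.79, 3.14, 3.14, 3.14].

INTERFACE

Orientations are given as a unit quaternion [x, y, z, w].
In Python, from plant import arm gives the robot as it stands.
- The arm moves only by the tool servo_tool, never from a script. Its argument "rows" is one flat list of numbers, 4 for each row, row after row: the shift along the tool's x, y, z scaled (see below), then the turn about the tool's y scaled (see below). In form: [x, y, z, spin, x, y, z, spin, ...]. A call has 1 to 10 rows; each row shifts and turns the commanded pose from where the row before left it, along the tool's axes as they then stand; what a row does not reach is not made up. The controller multiplies each number of a shift by 0.03 m and each number of a turn by 0.1 rad. A row lasts 1/12 s, in which the tool goes at most 41.7 mm and 7.16 degrees, less where a joint would pass 70% of its speed; a pose out of reach is approached as far as the arm can. A call with a number of a shift or a turn outside -1 to 1 is refused whole. A call with a gripper value outside its range is refused whole. "jaw" is the gripper's target within -1 to 1 (fully open at 1, half-way at 0, shut at -1), set as the call begins (left out, the last holds). The fingers move at their own pace and stop on an object; "force" is the grip in N (left out, the last holds). Time passes only in rows, so rows that do not move let the fingers close. It gives the time, the measured TCP pose, the force and the opening at its end, in the units of the state.
- arm.observe(): the state, without advancing time (a new reading comes with each control period).
- arm.capture(name): name is "scene" or "top"; returns a dict with "img" (384x512x3 uint8, red, green, blue), "range_z" (384x512 float32, m along the optical axis (not along the pixel's ray), 0 where there is no reading), "mtx" (3x3 intrinsics, pixels), "eye" and "orientation" of the camera in the world. Camera axes: x right, y down, z forward; pixel columns grow to the right and rows downward; lengths in m; the calibration is good to about 2 mm. A picture is of the moment at which its call begins.
- arm.finish_job(): hands the job in, once; it reports no verdict.
Trained networks look in the newest picture that a camera, given by its name, has taken for a name from the list of things; names that differ only in an ending like _2 or _b are one class to them, and where a whole thing is asked for, a point or a joint stands for the part that bears it (a point fixed in the world has none). Each returns a list of dicts, best first, with "score" (0 to 1); they miss things now and then, are a little off and sometimes report something else, mostly with a low value. They report only what shows in the picture. A call takes as long as a camera call. They do not tell look-alikes from the thing itself.
- arm.spot_in(camera, name): "pixel" ([column, row] in pixels, amid what is visible of it).
The state is a dict: "time_s": time; "qpos": joint angles; "joint_vel": joint speeds; "joint_efforts": joint torques, N m; "tool_pos": TCP position; "ee_rot": TCP orientation; "force": force on the tool from outside, world axes, zero at the start; "ft_torque": the same for the moment, N m; "width": finger opening in m.
Only numpy, scipy, OpenCV 4.12 (cv2) and the standard library are available. Lean on these libraries where they do the work, as an engineer would, in place of code of your own. Each camera call takes 0.05 s, during which the arm holds its last target.

## Working session

There is one attempt and no reset: what is moved stays moved. The work goes in short steps, Python scripts to look and compute and a tool call to move; the robot and the scene stay as the last step left them, time stands still between calls to the robot, and variables do not carry over. Pictures are saved under pics/ and viewed, and the job is handed in when it is done.

Besides the shell and the picture viewer there is one more tool, called in YAML: its name, and indented under it one key for each argument. servo_tool: Moves the arm, as the interface text tells. Its arguments: {"type":"object","properties":{"rows":{"type":"array","items":{"type":"number","minimum":-1,"maximum":1}},"jaw":{"type":"number"},"force":{"type":"number"}},"required":["rows"]}

```bash
ls; mkdir -p pics
cat > h.py <<'E'
import numpy as np,cv2
from scipy.spatial.transform import Rotation as R
from plant import arm
def cap(n):
    c=arm.capture(n); return c
def world(c,u,v,z=None):
    K=np.array(c["mtx"]);Rm=R.from_quat(c["orientation"]).as_matrix() if np.size(c["orientation"])==4 else np.array(c["orientation"])
    d=np.stack([(np.asarray(u)-K[0,2])/K[0,0],(np.asarray(v)-K[1,2])/K[1,1],np.ones(np.shape(u))],-1)
    if z is None:
        z_=c["range_z"][np.asarray(v).astype(int),np.asarray(u).astype(int)]
        return (d*z_[...,None])@Rm.T+np.array(c["eye"])
    dw=d@Rm.T; e=np.array(c["eye"]); s=(z-e[2])/dw[...,2]
    return e+dw*s[...,None]
def save(c,f,s=1.5):
    cv2.imwrite(f,cv2.resize(cv2.cvtColor(c["img"],cv2.COLOR_RGB2BGR),None,fx=s,fy=s))
E
python3 - <<'E'
from h import *
o=arm.observe();print({k:np.round(v,4) for k,v in o.items()})
print(R.from_quat(o["ee_rot"]).as_matrix().round(3))
for n in ["scene","top"]:
    c=cap(n);save(c,f"pics/{n}0.png");print(n,c["eye"],c["orientation"],c["mtx"])
    for t in ["shovel","shovel_grip","shovel_edge","link_a_mid","block_mid","tray","divided_tray","socket","plug_box"]:
        for r in arm.spot_in(n,t):
            p=r["pixel"];print(t,np.round(p,1),round(r["score"],2),world(c,p[0],p[1]).round(3))
E
```

```text
pics
{'time_s': np.float64(0.0), 'qpos': array([ 1.2644,  0.3512,  1.6524,  0.    ,  1.1391, -0.0846]), 'joint_vel': array([-0.0017,  0.0009, -0.0017, -0.001 , -0.0009, -0.0004]), 'joint_efforts': array([-8.00000e-04, -4.97316e+01, -2.85252e+01,  6.98000e-02,
        2.59000e-02, -1.00000e-04]), 'tool_pos': array([0.1209, 0.5364, 0.4042]), 'ee_rot': array([ 0.7032, -0.0784,  0.0782, -0.7024]), 'force': array([-0.2804,  0.3185, -0.5666]), 'ft_torque': array([ 0.005 ,  0.0234, -0.0164]), 'width': np.float64(0.0929)}
[[ 0.975 -0.     0.22 ]
 [-0.22  -0.001  0.975]
 [-0.    -1.    -0.001]]
scene [ 0.93464964 -0.41794982  0.678736  ] [ 0.85197049  0.36399143 -0.14587481 -0.34695398] [[349.79950842   0.         252.91180181]
 [  0.         349.79950842 193.47524953]
 [  0.           0.           1.        ]]
shovel [247.6 218.6] 0.93 [ 0.517 -0.032  0.004]
shovel_grip [249.5 219.7] 0.77 [ 0.522 -0.03   0.003]
shovel_edge [249.8 221.1] 0.81 [ 0.526 -0.033  0.003]
link_a_mid [264.2 212.6] 0.65 [0.537 0.007 0.013]
block_mid [262.3 224.4] 0.57 [ 0.568 -0.031  0.025]
tray [146.  279.3] 0.55 [ 0
[... 295 characters left out ...]
1   1.18474726] [ 0.71623113 -0.68973225  0.07173364 -0.07833692] [[467.66765194   0.         254.74654758]
 [  0.         467.66765194 194.07884875]
 [  0.           0.           1.        ]]
shovel [275.2 203.4] 0.58 [ 0.52  -0.037  0.092]
shovel_grip [272.7 204.2] 0.71 [ 0.518 -0.032  0.089]
shovel_edge [273.1 204.9] 0.68 [ 0.516 -0.033  0.094]
link_a_mid [253.8 209.7] 0.73 [0.517 0.014 0.011]
link_a_mid [267.3 187.2] 0.45 [ 0.575 -0.018  0.021]
block_mid [269.1 191. ] 0.71 [ 0.55  -0.022  0.092]
tray [390.8 220.5] 0.62 [ 0.504 -0.336  0.005]
divided_tray [136.2 189.9] 0.93 [0.551 0.311 0.041]
socket [246.1 120.6] 0.59 [0.74  0.042 0.054]
plug_box [306.6 122.5] 0.59 [ 0.742 -0.113  0.051]
```

View pics/scene0.png

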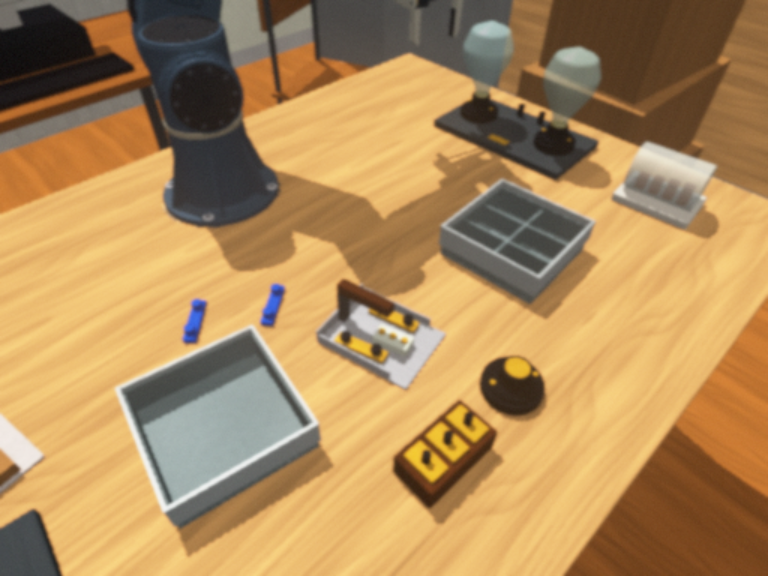

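View pics/top0.png

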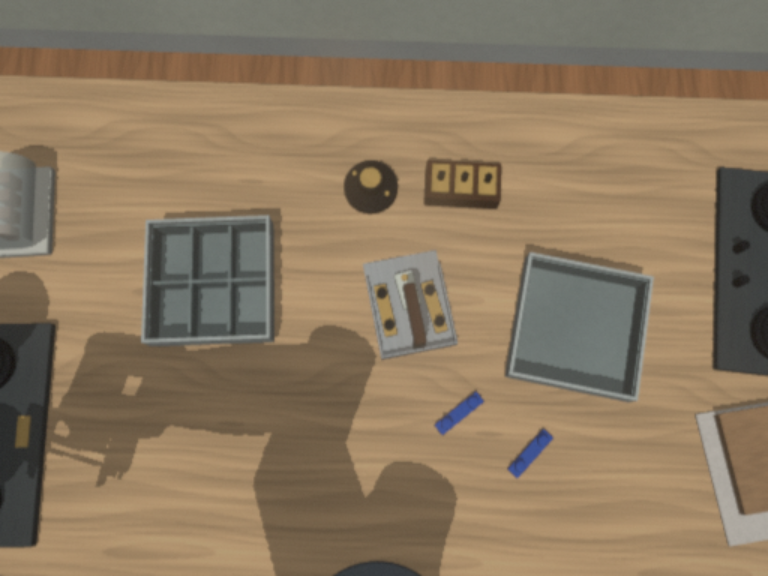

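Plain tray is right of the shovel at scaled top px (580,325), and the divided one is left at (208,280). The shovel is at (410,300). Its brass bars are at (386,308) and (433,305) on the blade. The blue look-alikes on the bench at (460,412) and (530,452) are not wanted. Next I'll measure the handle and the rim.

Run:
```python
from h import *
c=cap("top")
V,U=np.mgrid[0:384,0:512]
P=world(c,U,V); ok=c["range_z"]>0
def box(n,m):
    p=P[m][:,:2].astype(np.float32); r=cv2.minAreaRect(p); print(n,m.sum(),r,"z",np.percentile(P[m][:,2],[5,50,95]).round(4)); print(cv2.boxPoints(r).round(3).tolist())
Z=P[...,2];X=P[...,0];Y=P[...,1]
sh=ok&(abs(X-.52)<.12)&(abs(Y+.035)<.1)
box("handle",sh&(Z>.078)&(Z<.11))
box("blade",sh&(Z>.0025)&(Z<.04))
t=ok&(abs(X-.5)<.16)&(abs(Y+.336)<.16)
box("rim",t&(Z>.045)); 
print(np.histogram(Z[t&(Z>.03)],bins=np.arange(.03,.11,.005)))
d=ok&(abs(X-.55)<.16)&(abs(Y-.32)<.16)
box("div",d&(Z>.045))
print(R.from_quat(c["orientation"]).as_matrix())
s=c["img"][130:290,220:320];s=cv2.resize(s,None,fx=3.7,fy=3.7,interpolation=cv2.INTER_CUBIC);cv2.imwrite("pics/crop1.png",s[...,::-1])
c=cap("scene");s=c["img"][170:270,190:310];cv2.imwrite("pics/crop2.png",cv2.resize(s,None,fx=5,fy=5,interpolation=cv2.INTER_CUBIC)[...,::-1])
P=world(c,U,V);Z=P[...,2];X=P[...,0];Y=P[...,1];ok=c["range_z"]>0
t=ok&(abs(X-.5)<.16)&(abs(Y+.336)<.16)
box("rim scene",t&(Z>.045));print(np.histogram(Z[t&(Z>.03)],bins=np.arange(.03,.11,.005)))
sh=ok&(abs(X-.52)<.12)&(abs(Y+.035)<.1)
box("handle scene",sh&(Z>.07)&(Z<.11))
```

```text
handle 350 ((0.5078399777412415, -0.03963198512792587), (0.09965838491916656, 0.020102210342884064), 13.157011032104492) z [0.0855 0.0897 0.0931]
[[0.4569999873638153, -0.04100000113248825], [0.4620000123977661, -0.061000000685453415], [0.5590000152587891, -0.03799999877810478], [0.5540000200271606, -0.01899999938905239]]
blade 2555 ((0.5203567147254944, -0.034671276807785034), (0.19794632494449615, 0.23938468098640442), 89.66431427001953) z [0.0027 0.0061 0.0261]
[[0.4000000059604645, -0.13300000131130219], [0.6389999985694885, -0.1340000033378601], [0.640999972820282, 0.06400000303983688], [0.4009999930858612, 0.06499999761581421]]
rim 1474 ((0.5038259029388428, -0.31205588579177856), (0.20764321088790894, 0.2082539051771164), 80.53584289550781) z [0.0472 0.0587 0.0651]
[[0.3840000033378601, -0.3970000147819519], [0.5889999866485596, -0.4320000112056732], [0.6240000128746033, -0.22699999809265137], [0.4180000126361847, -0.19300000369548798]]
(array([136, 140, 134, 155, 359, 315, 567,  78,   0,   0,   0,   0,   0,
         0,   0]), array([0.03 , 0.035, 0.04 , 0.045, 0.05 , 0.055, 0
[... 678 characters left out ...]
3970000147819519], [0.5910000205039978, -0.4320000112056732], [0.625, -0.2290000021457672], [0.4180000126361847, -0.1940000057220459]]
(array([ 325,  305,  343,  343,  504,  534, 1079,   57,    0,    0,    0,
          0,    0,    0,    0]), array([0.03 , 0.035, 0.04 , 0.045, 0.05 , 0.055, 0.06 , 0.065, 0.07 ,
       0.075, 0.08 , 0.085, 0.09 , 0.095, 0.1  , 0.105]))
handle scene 445 ((0.5114365220069885, -0.041552651673555374), (0.09920976310968399, 0.021223900839686394), 12.962806701660156) z [0.074  0.0895 0.0923]
[[0.460999995470047, -0.041999999433755875], [0.4650000035762787, -0.06300000101327896], [0.5619999766349792, -0.04100000113248825], [0.5569999814033508, -0.019999999552965164]]
```

```bash
sleep 1
```

```text
(no output)
```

View pics/crop2.png

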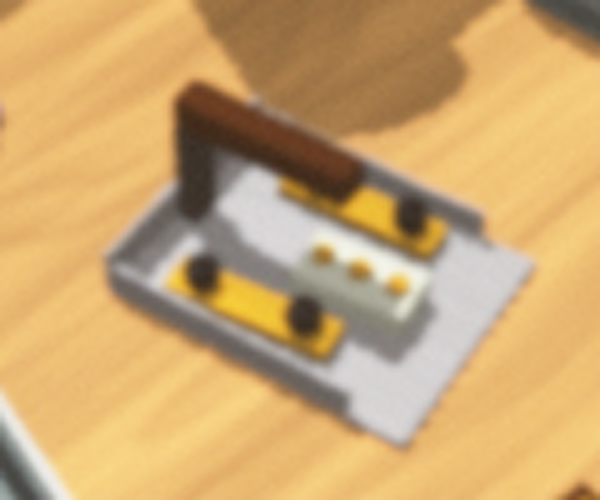

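View pics/crop1.png

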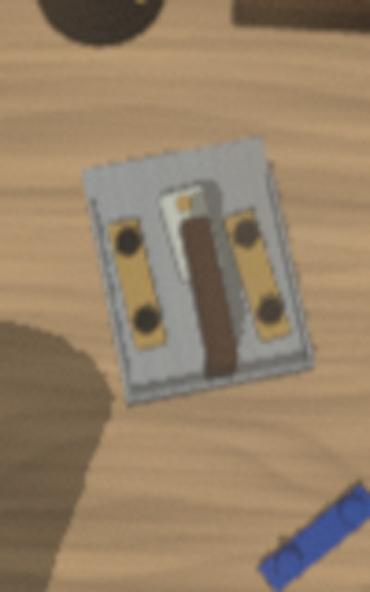

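```bash
cat >> h.py <<'E'
def plan(p,yaw=None):
    o=arm.observe();Rm=R.from_quat(o["ee_rot"]).as_matrix()
    y0=np.arctan2(Rm[1,0],Rm[0,0]); 
    if yaw is None: yaw=y0
    s=-(yaw-y0)
    d=np.array(p)-o["tool_pos"]
    c,q=np.cos(yaw),np.sin(yaw); T=np.array([[c,0,-q],[q,0,c],[0,-1,0]])  # cols x,y(down),z
    print("t",o["time_s"],"pos",np.round(o["tool_pos"],4),"yaw0",round(np.degrees(y0),2),"tilt",Rm[:,1].round(3),"F",np.round(o["force"],2),"M",np.round(o["ft_torque"],2),"w",round(float(o["width"]),4))
    print("spin units total",(s/.1).round(2)," shift units (after spin)",(d@T/.03).round(2),"q",np.round(o["qpos"],2))
E
python3 -c "
from h import *
plan([.474,-.0487,.40],np.radians(13.1))"
```

```text
t 1.1 pos [0.1209 0.5365 0.4047] yaw0 -12.71 tilt [ 0.  0. -1.] F [0.88 0.71 0.05] M [-0.    0.05  0.02] w 0.0933
spin units total -4.5  shift units (after spin) [  7.04   0.16 -21.67] q [ 1.26  0.35  1.65 -0.    1.14 -0.08]
```

servo_tool:
  rows: [0,0,0,-0.9,0,0,0,-0.9,0,0,0,-0.9,0,0,0,-0.9,0,0,0,-0.9,0.3,0,-0.9,0,0.3,0,-0.9,0,0.3,0,-0.9,0,0.3,0,-0.9,0,0.3,0,-0.9,0]
  jaw: 1

```text
time_s: 1.93
tool_pos: [0.1957, 0.414, 0.4048]
ee_rot: [-0.702, -0.081, 0.081, 0.703]
force: [0.7, 1.7, 0.5]
width: 0.0932
```

servo_tool:
  rows: [0.3,0,-0.9,0,0.3,0,-0.9,0,0.3,0,-0.9,0,0.3,0,-0.9,0,0.3,0,-0.9,0,0.3,0,-0.9,0,0.3,0,-0.9,0,0.3,0,-0.9,0,0.3,0,-0.9,0,0.3,0,-0.9,0]

```text
time_s: 2.77
tool_pos: [0.3445, 0.1713, 0.4049]
ee_rot: [-0.702, -0.081, 0.08, 0.703]
force: [0.2, 0.4, 0.1]
width: 0.0929
```

```bash
python3 -c "
from h import *
plan([.474,-.0487,.40],np.radians(13.1))"
```

```text
t 2.7667 pos [0.3445 0.1713 0.4049] yaw0 13.08 tilt [ 0.001  0.    -1.   ] F [0.18 0.43 0.14] M [ 0.07  0.04 -0.01] w 0.0929
spin units total -0.0  shift units (after spin) [ 2.54  0.16 -8.12] q [ 0.34  0.04  2.04  0.    1.06 -1.46]
```

servo_tool:
  rows: [0.26,0,-0.81,0,0.26,0,-0.81,0,0.26,0,-0.81,0,0.26,0,-0.81,0,0.26,0,-0.81,0,0.26,0,-0.81,0,0.26,0,-0.81,0,0.26,0,-0.81,0,0.26,0,-0.81,0,0.26,0,-0.81,0]

```text
time_s: 3.6
tool_pos: [0.4755, -0.0477, 0.4048]
ee_rot: [0.703, 0.081, -0.08, -0.703]
force: [-0.1, 0.8, 0.7]
width: 0.0928
```

servo_tool:
  rows: [0,0,0,0,0,0,0,0]

```text
time_s: 3.77
tool_pos: [0.4752, -0.0472, 0.4045]
ee_rot: [-0.703, -0.08, 0.08, 0.703]
force: [0.0, 0.7, 0.3]
width: 0.0932
```

```bash
python3 -c "
from h import *
plan([.474,-.0487,.247],np.radians(13.1))"
```

```text
t 3.7667 pos [ 0.4752 -0.0472  0.4045] yaw0 12.97 tilt [-0.  0. -1.] F [0.02 0.7  0.31] M [ 0.01 -0.04  0.06] w 0.0932
spin units total -0.02  shift units (after spin) [-0.05  5.25 -0.04] q [-0.2   0.22  1.83  0.    1.09 -1.99]
```

servo_tool:
  rows: [0,0.75,-0.04,0,0,0.75,0,0,0,0.75,0,0,0,0.75,0,0,0,0.75,0,0,0,0.75,0,0,0,0.5,0,0,0,0.25,0,0,0,0,0,0]

```text
time_s: 4.52
tool_pos: [0.4747, -0.047, 0.2462]
ee_rot: [-0.702, -0.08, 0.082, 0.703]
force: [0.5, -0.1, -0.4]
width: 0.0932
```

servo_tool:
  rows: [0,0,0,0,0,0,0,0,0,0,0,0,0,0,0,0,0,0,0,0,0,0,0,0,0,0,0,0,0,0,0,0,0,0,0,0,0,0,0,0]
  jaw: -1
  force: 60

```text
time_s: 5.35
tool_pos: [0.4753, -0.0477, 0.2472]
ee_rot: [0.703, 0.08, -0.081, -0.703]
force: [0.8, 0.4, -0.2]
width: 0.0308
```

```bash
python3 -c "
from h import *
plan([.474,-.0487,.247],np.radians(13.1))
c=cap('scene');s=c['img'][100:280,150:350];cv2.imwrite('pics/g1.png',cv2.resize(s,None,fx=3,fy=3)[...,::-1])"
```

```text
t 5.35 pos [ 0.4753 -0.0477  0.2472] yaw0 13.07 tilt [-0. -0. -1.] F [ 0.8   0.37 -0.17] M [ 0.05  0.   -0.01] w 0.0308
spin units total -0.0  shift units (after spin) [-0.05  0.01 -0.02] q [-0.2   0.46  1.96 -0.    0.72 -2.  ]
```

View pics/g1.png

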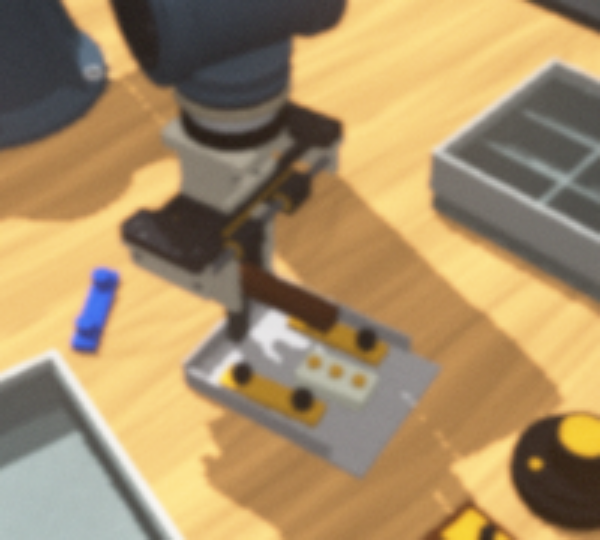

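servo_tool:
  rows: [0,0,0,0,0,0,0,0,0,0,0,0,0,0,0,0,0,0,0,0]

```text
time_s: 5.82
tool_pos: [0.4753, -0.0477, 0.2472]
ee_rot: [0.703, 0.08, -0.08, -0.702]
force: [0.1, -1.8, -0.5]
width: 0.0196
```

servo_tool:
  rows: [0,-0.1,0,0,0,-0.2,0,0,0,-0.2,0,0,0,-0.2,0,0,0,-0.1,0,0,0,0,0,0,0,0,0,0]

```text
time_s: 6.4
tool_pos: [0.4753, -0.0477, 0.2715]
ee_rot: [0.703, 0.081, -0.08, -0.702]
force: [-0.5, 0.4, -6.5]
width: 0.0196
```

```bash
cat >> h.py <<'E'
def blade(show=None,guess=None):
    """estimate blade pose from scene: handle-top line slope in front of the fingers via depth of both cameras"""
    c=cap('scene');V,U=np.mgrid[0:384,0:512];P=world(c,U,V);I=c["img"].astype(int);ok=c["range_z"]>0
    if show: 
        s=c['img'][100:340,60:380];cv2.imwrite(show,cv2.resize(s,None,fx=2.4,fy=2.4)[...,::-1])
    return c,P,I,ok
def pitch(show=None):
    c,P,I,ok=blade(show)
    o=arm.observe();Rm=R.from_quat(o["ee_rot"]).as_matrix();g=o["tool_pos"]+Rm[:,1]*.167
    L=(P-g)@np.stack([Rm[:,0],Rm[:,2],[0,0,1]],1)   # x fwd along handle, y jaw, z up
    # blade: grey, low saturation
    mx=I.max(-1);mn=I.min(-1);grey=(mx-mn<25)&(mx>100)&(mx<215)
    m=ok&grey&(abs(L[...,1])<.062)&(L[...,0]>.0)&(L[...,0]<.17)&(L[...,2]<-.035)&(L[...,2]>-.16)
    q=L[m]; 
    # robust plane
    best=None;rng=np.random.default_rng(0)
    for _ in range(400):
        s=q[rng.choice(len(q),3,False)];n=np.cross(s[1]-s[0],s[2]-s[0]);l=np.linalg.norm(n)
        if l<1e-5: continue
        n/=l
        if abs(n[2])<.6: continue
        k=abs((q-s[0])@n)<.003
        if best is None or k.sum()>best.sum(): best=k
    q=q[best];A=np.c_[q[:,:2],np.ones(len(q))];co=np.linalg.lstsq(A,q[:,2],rcond=None)[0]
    e=q[np.argsort(q[:,0])[-20:]].mean(0)
    print("blade n",len(q),"nose-down deg",np.degrees(np.arctan(-co[0])).round(1),"roll deg",np.degrees(np.arctan(co[1])).round(1),"z below grasp",co[2].round(4),"x range",q[:,0].min().round(3),q[:,0].max().round(3),"front z world",(e[2]+g[2]).round(4))
    return co
E
python3 -c "
from h import *
plan([.474,-.0487,.247],np.radians(13.1))
pitch('pics/l1.png')"
```

```text
t 6.4 pos [ 0.4753 -0.0477  0.2715] yaw0 13.08 tilt [ 0. -0. -1.] F [-0.55  0.41 -6.51] M [-0.02  0.34  0.02] w 0.0196
spin units total -0.0  shift units (after spin) [-0.05  0.82 -0.02] q [-0.2   0.42  1.95 -0.    0.78 -2.  ]
blade n 1051 nose-down deg 0.4 roll deg 0.1 z below grasp -0.0756 x range 0.0 0.152 front z world 0.0277
```

View pics/l1.png

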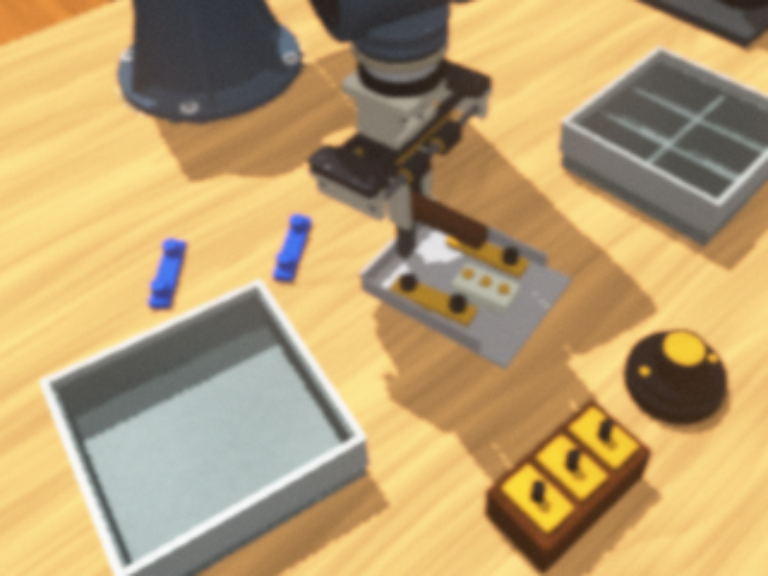

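servo_tool:
  rows: [0,-0.15,0,0,0,-0.3,0,0,0,-0.35,0,0,0,-0.4,0,0,0,-0.4,0,0,0,-0.4,0,0,0,-0.35,0,0,0,-0.3,0,0,0,-0.2,0,0,0,-0.1,0,0]

```text
time_s: 7.28
tool_pos: [0.4754, -0.0477, 0.3608]
ee_rot: [0.703, 0.081, -0.08, -0.702]
force: [0.2, 0.1, -5.7]
width: 0.0197
```

servo_tool:
  rows: [0,0,0,0.15,0,0,0,0.35,0,0,0,0.5,0,0,0,0.5,0,0,0,0.5,0,0,0,0.5,0,0,0,0.5,0,0,0,0.5,0,0,0,0.5,0,0,0,0.5]

```text
time_s: 8.12
tool_pos: [0.4752, -0.0476, 0.359]
ee_rot: [-0.703, 0.08, -0.079, 0.703]
force: [-0.6, -1.1, -6.1]
width: 0.0197
```

servo_tool:
  rows: [0,0,0,0.5,0,0,0,0.5,0,0,0,0.5,0,0,0,0.5,0,0,0,0.5,0,0,0,0.5,0,0,0,0.5,0,0,0,0.5,0,0,0,0.5,0,0,0,0.5]

```text
time_s: 8.95
tool_pos: [0.4752, -0.0476, 0.3591]
ee_rot: [-0.661, 0.251, -0.25, 0.661]
force: [-0.6, 0.2, -4.9]
width: 0.0198
```

servo_tool:
  rows: [0,0,0,0.5,0,0,0,0.5,0,0,0,0.5,0,0,0,0.5,0,0,0,0.5,0,0,0,0.5,0,0,0,0.5,0,0,0,0.5,0,0,0,0.5,0,0,0,0.5]

```text
time_s: 9.78
tool_pos: [0.4752, -0.0476, 0.3591]
ee_rot: [0.579, -0.407, 0.406, -0.578]
force: [-0.3, 0.1, -5.9]
width: 0.0195
```

servo_tool:
  rows: [0,0,0,0.5,0,0,0,0.5,0,0,0,0.5,0,0,0,0.5,0,0,0,0.5,0,0,0,0.5,0,0,0,0.5,0,0,0,0.3,0,0,0,0.2,0,0,0,0.1]

```text
time_s: 10.62
tool_pos: [0.4753, -0.0476, 0.3593]
ee_rot: [-0.484, 0.516, -0.515, 0.484]
force: [-0.5, 0.1, -4.4]
width: 0.0196
```

```bash
python3 -c "
from h import *
plan([.544,-.073,.36],np.radians(-99.5))
pitch('pics/l2.png')"
```

```text
t 10.6167 pos [ 0.4753 -0.0476  0.3593] yaw0 -93.58 tilt [-0.001  0.    -1.   ] F [-0.55  0.08 -4.43] M [0.22 0.01 0.04] w 0.0196
spin units total 1.03  shift units (after spin) [ 0.46 -0.02  2.4 ] q [-0.2   0.28  1.88  0.    0.98 -0.14]
blade n 596 nose-down deg 0.0 roll deg 0.0 z below grasp -0.0761 x range 0.0 0.154 front z world 0.1163
```

View pics/l2.png

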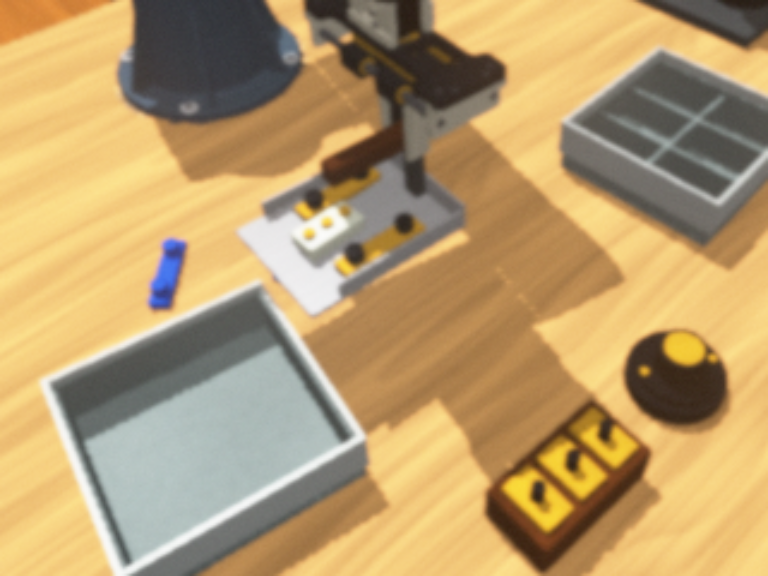

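servo_tool:
  rows: [0,0,0,0.3,0,0,0,0.4,0,0,0,0.33,0.02,0,0.15,0,0.07,0,0.37,0,0.1,0,0.5,0,0.1,0,0.5,0,0.1,0,0.5,0,0.05,0,0.28,0,0.02,0,0.1,0]

```text
time_s: 11.5
tool_pos: [0.5451, -0.0735, 0.3595]
ee_rot: [0.457, -0.539, 0.539, -0.458]
force: [-0.5, -0.2, -5.6]
width: 0.0195
```

servo_tool:
  rows: [0,0.1,0,0,0,0.2,0,0,0,0.25,0,0,0,0.25,0,0,0,0.2,0,0,0,0.1,0,0,0,0,0,0,0,0,0,0]

```text
time_s: 12.17
tool_pos: [0.5441, -0.073, 0.3267]
ee_rot: [-0.457, 0.539, -0.539, 0.457]
force: [0.4, 0.0, -5.6]
width: 0.0198
```

```bash
python3 -c "
from h import *
plan([.544,-.073,.312],np.radians(-99.5))
pitch('pics/l3.png')
o=arm.observe()
for k in range(6):
    c=cap('top');o=arm.observe();print(np.round(o['force'],2),np.round(o['ft_torque'],2))
V,U=np.mgrid[0:384,0:512];P=world(c,U,V);I=c['img'].astype(int)
save(c,'pics/t3.png')
"
```

```text
t 12.1667 pos [ 0.5441 -0.073   0.3267] yaw0 -99.39 tilt [-0.  0. -1.] F [ 0.39  0.03 -5.58] M [0.22 0.04 0.04] w 0.0198
spin units total 0.02  shift units (after spin) [ 0.    0.49 -0.  ] q [-0.22  0.44  1.73 -0.    0.97 -0.05]
blade n 701 nose-down deg 0.2 roll deg 0.2 z below grasp -0.0763 x range 0.0 0.154 front z world 0.0828
[ 0.71 -0.72 -5.44] [ 0.24 -0.01  0.03]
[-0.67 -0.26 -5.65] [ 0.23 -0.01 -0.07]
[-0.35 -0.95 -5.15] [0.22 0.01 0.07]
[ 0.12  0.07 -5.18] [ 0.21  0.01 -0.06]
[ 0.26 -0.33 -5.5 ] [ 0.27  0.05 -0.  ]
[ 0.39 -0.54 -6.05] [0.21 0.02 0.02]
```

View pics/l3.png

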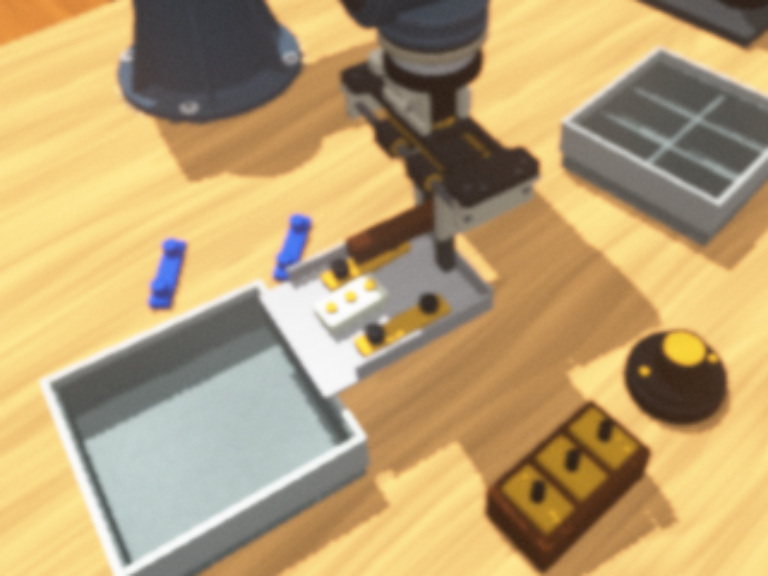

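View pics/t3.png

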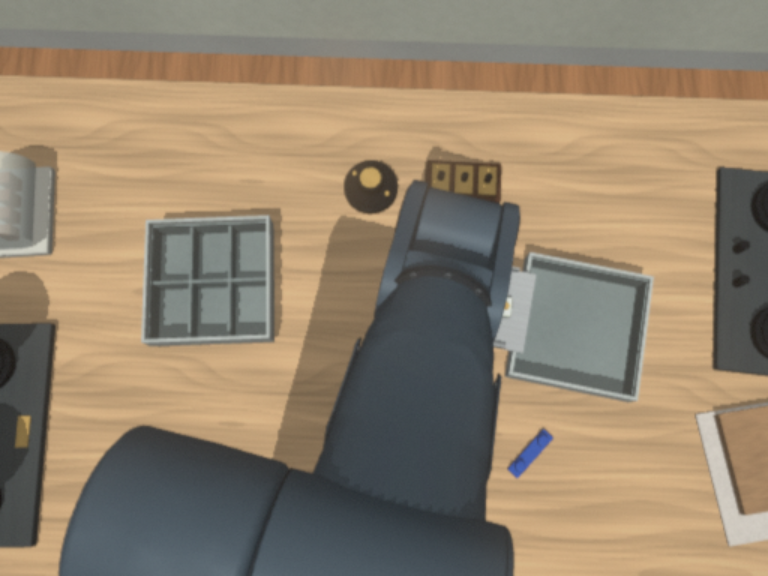

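servo_tool:
  rows: [0,0.1,0,0,0,0.1,0,0,0,0.1,0,0,0,0.05,0,0,0,0,0,0,0,0,0,0]

```text
time_s: 13.02
tool_pos: [0.5441, -0.073, 0.3161]
ee_rot: [-0.457, 0.539, -0.539, 0.457]
force: [0.4, -0.8, -6.1]
width: 0.0196
```

servo_tool:
  rows: [0,0.05,0,0,0,0,0,0,0,0,0,0]

```text
time_s: 13.27
tool_pos: [0.5441, -0.073, 0.3147]
ee_rot: [0.457, -0.539, 0.539, -0.457]
force: [0.9, -0.7, -6.2]
width: 0.0192
```

servo_tool:
  rows: [0,0.04,0,0,0,0,0,0,0,0,0,0]

```text
time_s: 13.52
tool_pos: [0.5441, -0.073, 0.3135]
ee_rot: [-0.457, 0.539, -0.539, 0.457]
force: [-0.5, 0.2, -5.4]
width: 0.0194
```

servo_tool:
  rows: [0,0.04,0,0,0,0,0,0,0,0,0,0]

```text
time_s: 13.77
tool_pos: [0.5441, -0.073, 0.3123]
ee_rot: [-0.457, 0.539, -0.539, 0.457]
force: [0.3, 0.5, -5.5]
width: 0.0194
```

servo_tool:
  rows: [0,0.04,0,0,0,0,0,0,0,0,0,0]

```text
time_s: 14.02
tool_pos: [0.5441, -0.0731, 0.3111]
ee_rot: [0.457, -0.539, 0.539, -0.457]
force: [-0.1, 0.6, -5.7]
width: 0.0194
```

servo_tool:
  rows: [0,0.03,0,0,0,0,0,0,0,0,0,0]

```text
time_s: 14.27
tool_pos: [0.5442, -0.073, 0.3104]
ee_rot: [0.457, -0.539, 0.539, -0.457]
force: [-0.3, 0.6, -3.6]
width: 0.0197
```

servo_tool:
  rows: [0,0.02,0,0,0,0,0,0,0,0,0,0]

```text
time_s: 14.52
tool_pos: [0.5442, -0.073, 0.3099]
ee_rot: [0.457, -0.539, 0.539, -0.458]
force: [0.9, 2.5, -1.0]
width: 0.0195
```

servo_tool:
  rows: [0,0.02,0,0,0,0,0,0,0,0,0,0]

```text
time_s: 14.77
tool_pos: [0.5442, -0.073, 0.3093]
ee_rot: [0.457, -0.539, 0.539, -0.458]
force: [1.5, 2.7, 0.4]
width: 0.0193
```

servo_tool:
  rows: [0,0,0,0,0,0,0,0,0,0,0,0,0,0,0,0,0,0,0,0,0,0,0,0]

```text
time_s: 15.27
tool_pos: [0.5441, -0.073, 0.3091]
ee_rot: [0.457, -0.539, 0.539, -0.457]
force: [1.0, 2.6, 1.9]
width: 0.0196
```

```bash
python3 -c "
from h import *
plan([.544,-.073,.312],np.radians(-99.5))
pitch('pics/l4.png')
for k in range(3):
    c=cap('top');o=arm.observe();print(np.round(o['force'],2),np.round(o['ft_torque'],2))
"
```

```text
t 15.2667 pos [ 0.5441 -0.073   0.3091] yaw0 -99.39 tilt [ 0. -0. -1.] F [0.97 2.64 1.91] M [-0.08  0.01 -0.03] w 0.0196
spin units total 0.02  shift units (after spin) [-0.  -0.1 -0. ] q [-0.22  0.47  1.74 -0.    0.93 -0.05]
blade n 715 nose-down deg -0.7 roll deg 0.2 z below grasp -0.076 x range 0.0 0.155 front z world 0.0675
[1.15 3.77 2.13] [ 0.01 -0.01 -0.  ]
[1.31 2.7  2.16] [ 0.09 -0.02 -0.01]
[1.36 3.71 2.06] [ 0.04 -0.03 -0.02]
```

View pics/l4.png

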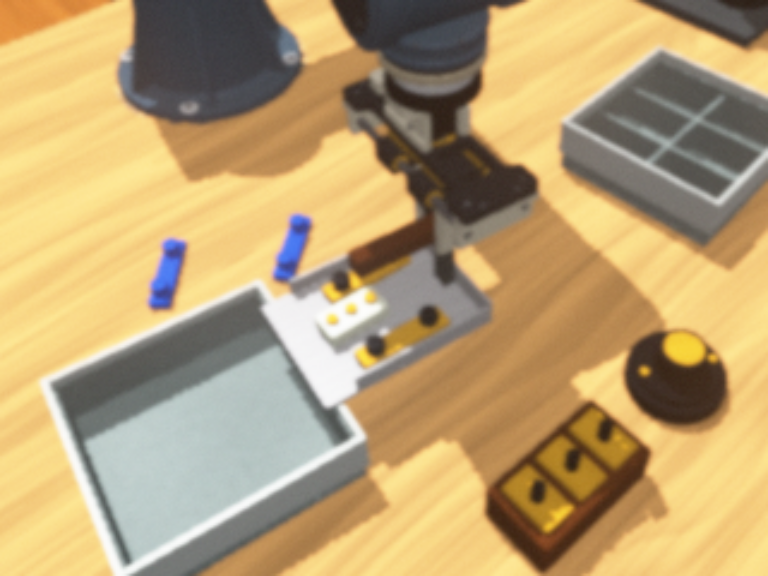

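servo_tool:
  rows: [0,0,0,0,0,0,0,0,0,0,0,0,0,0,0,0]
  force: 10

```text
time_s: 15.8
tool_pos: [0.5439, -0.0731, 0.3088]
ee_rot: [-0.458, 0.539, -0.539, 0.457]
force: [-0.2, 0.2, -2.5]
width: 0.0198
```

servo_tool:
  rows: [0.04,-0.07,0,0,0.04,-0.07,0,0,0.04,-0.07,0,0,0.04,-0.07,0,0,0.04,-0.07,0,0,0.04,-0.07,0,0,0,0,0,0]

```text
time_s: 16.38
tool_pos: [0.5429, -0.0804, 0.3221]
ee_rot: [0.457, -0.539, 0.539, -0.457]
force: [-0.8, 0.1, -4.0]
width: 0.0202
```

```bash
python3 -c "
from h import *
plan([.544,-.073,.312],np.radians(-99.5))
pitch('pics/l5.png')
for k in range(3):
    c=cap('top');o=arm.observe();print(np.round(o['force'],2),np.round(o['ft_torque'],2))
"
```

```text
t 16.3833 pos [ 0.5429 -0.0804  0.3221] yaw0 -99.41 tilt [ 0. -0. -1.] F [-0.79  0.14 -4.02] M [-0.08  0.14 -0.05] w 0.0202
spin units total 0.02  shift units (after spin) [-0.25  0.34 -0.01] q [-0.23  0.45  1.73 -0.    0.96 -0.07]
blade n 652 nose-down deg 4.5 roll deg 0.2 z below grasp -0.0764 x range 0.0 0.147 front z world 0.0668
[ 0.23 -1.13 -3.02] [-0.13  0.07 -0.05]
[-0.75 -0.77 -3.65] [-0.21  0.11 -0.  ]
[-0.02 -1.11 -3.96] [-0.18  0.13 -0.04]
```

View pics/l5.png

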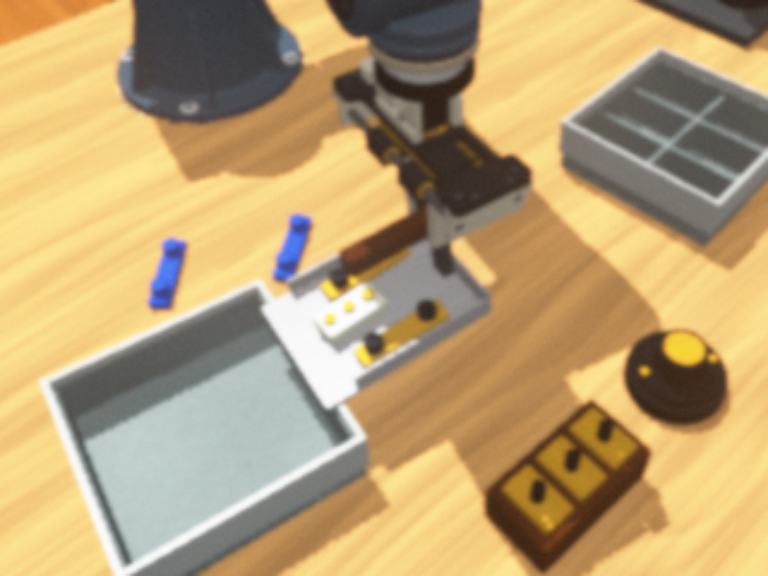

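servo_tool:
  rows: [0.07,-0.1,0,0,0.07,-0.1,0,0,0.07,-0.09,0,0,0.08,-0.09,0,0,0.08,-0.09,0,0,0.08,-0.09,0,0,0.08,-0.09,0,0,0.08,-0.09,0,0,0,0,0,0]

```text
time_s: 17.33
tool_pos: [0.5399, -0.0987, 0.3444]
ee_rot: [0.457, -0.539, 0.54, -0.457]
force: [0.2, 0.4, -3.8]
width: 0.0198
```

```bash
python3 -c "
from h import *
plan([.544,-.073,.312],np.radians(-99.5))
pitch('pics/l6.png')
for k in range(3):
    c=cap('top');o=arm.observe();print(np.round(o['force'],2),np.round(o['ft_torque'],2))
"
```

```text
t 17.3333 pos [ 0.5399 -0.0987  0.3444] yaw0 -99.42 tilt [ 0.001 -0.    -1.   ] F [ 0.24  0.41 -3.77] M [-0.03  0.04  0.  ] w 0.0198
spin units total 0.01  shift units (after spin) [-0.87  1.08 -0.01] q [-0.27  0.42  1.71 -0.    1.01 -0.1 ]
blade n 600 nose-down deg 14.3 roll deg -0.1 z below grasp -0.0791 x range 0.0 0.13 front z world 0.0652
[ 0.63 -0.01 -3.  ] [-0.23  0.08 -0.01]
[ 0.58 -0.04 -3.06] [-0.23  0.07  0.05]
[ 0.75 -0.73 -3.44] [-0.25  0.04  0.04]
```

View pics/l6.png

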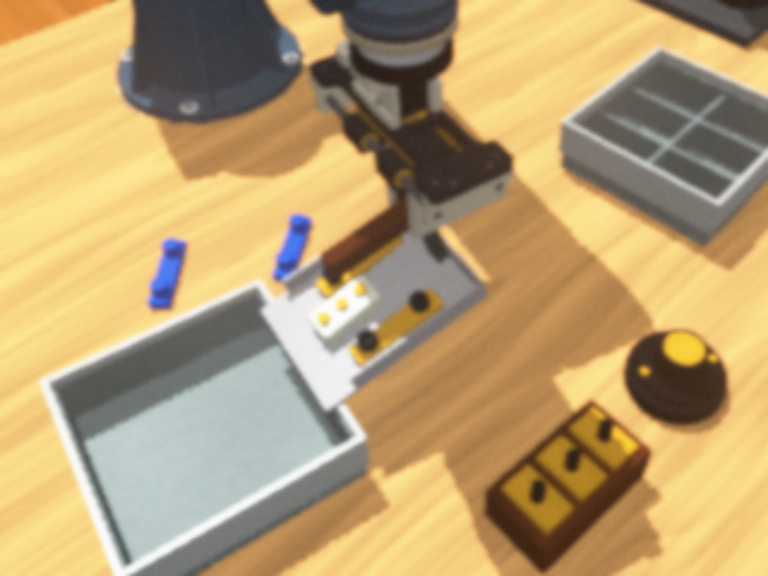

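servo_tool:
  rows: [0.12,-0.11,0,0,0.12,-0.11,0,0,0.12,-0.11,0,0,0.12,-0.1,0,0,0.12,-0.1,0,0,0.12,-0.1,0,0,0,0,0,0,0,0,0,0]

```text
time_s: 18.2
tool_pos: [0.5364, -0.1198, 0.363]
ee_rot: [0.457, -0.539, 0.54, -0.457]
force: [-0.6, -0.3, -3.4]
width: 0.0197
```

```bash
python3 -c "
from h import *
plan([.544,-.073,.312],np.radians(-99.5))
pitch('pics/l7.png')
for k in range(3):
    c=cap('top');o=arm.observe();print(np.round(o['force'],2),np.round(o['ft_torque'],2))
"
```

```text
t 18.2 pos [ 0.5364 -0.1198  0.363 ] yaw0 -99.42 tilt [ 0.001 -0.    -1.   ] F [-0.59 -0.33 -3.36] M [-0.22  0.04  0.01] w 0.0197
spin units total 0.01  shift units (after spin) [-1.58  1.7  -0.01] q [-0.3   0.4   1.7  -0.    1.05 -0.14]
blade n 676 nose-down deg 23.8 roll deg 0.1 z below grasp -0.0849 x range 0.0 0.11 front z world 0.063
[ 0.18 -0.72 -3.39] [-0.32  0.01 -0.01]
[ 0.11 -0.16 -3.82] [-0.24  0.03 -0.02]
[ 0.26 -0.9  -3.56] [-0.32  0.    0.02]
```

View pics/l7.png

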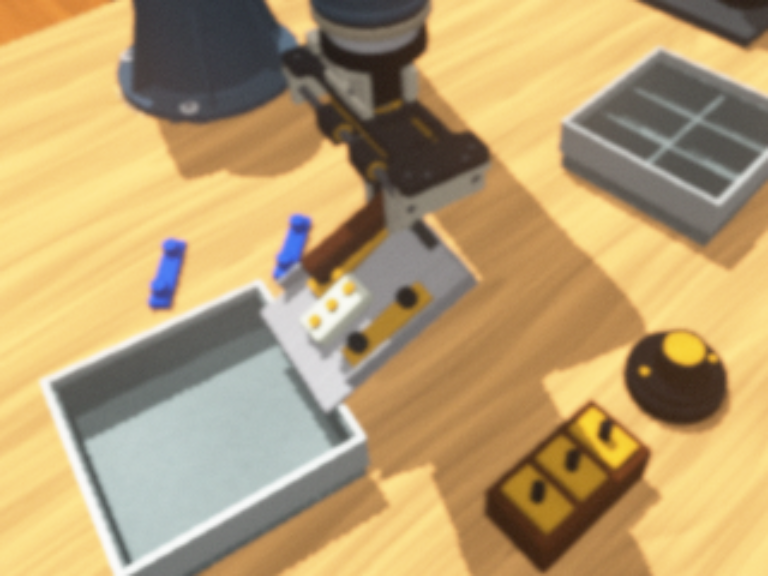

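servo_tool:
  rows: [0.13,-0.1,0,0,0.13,-0.1,0,0,0.13,-0.09,0,0,0.13,-0.09,0,0,0,0,0,0,0,0,0,0,0,0,0,0]

```text
time_s: 18.98
tool_pos: [0.5339, -0.135, 0.3744]
ee_rot: [0.457, -0.539, 0.54, -0.457]
force: [-0.1, -0.7, -1.9]
width: 0.0201
```

```bash
python3 -c "
from h import *
plan([.544,-.073,.312],np.radians(-99.5))
pitch('pics/l8.png')
for k in range(3):
    c=cap('top');o=arm.observe();print(np.round(o['force'],2),np.round(o['ft_torque'],2))
"
```

```text
t 18.9833 pos [ 0.5339 -0.135   0.3744] yaw0 -99.4 tilt [ 0.001 -0.    -1.   ] F [-0.06 -0.71 -1.92] M [-0.25  0.11 -0.  ] w 0.0201
spin units total 0.02  shift units (after spin) [-2.09  2.08 -0.01] q [-0.33  0.39  1.68 -0.    1.07 -0.17]
blade n 1831 nose-down deg 30.5 roll deg 0.1 z below grasp -0.0908 x range 0.0 0.118 front z world 0.0595
[ 0.16 -0.23 -1.05] [-0.3   0.09  0.02]
[-1.06 -0.95 -1.54] [-0.29  0.1  -0.  ]
[-0.47  0.1  -1.79] [-0.28  0.11  0.  ]
```

View pics/l8.png

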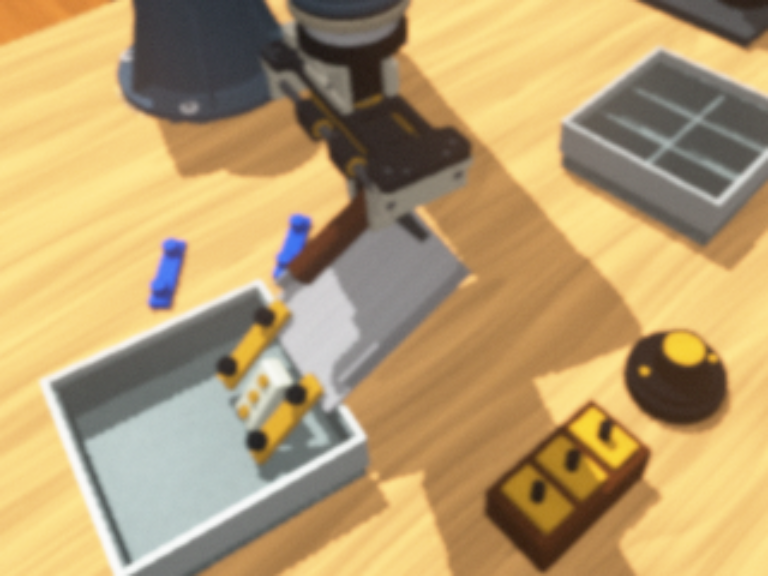

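```bash
python3 -c "
from h import *
pitch('pics/l9.png')
c=cap('top');save(c,'pics/t9.png')
"
```

```text
blade n 1961 nose-down deg 30.4 roll deg 0.1 z below grasp -0.0909 x range 0.0 0.093 front z world 0.0623
```

View pics/l9.png

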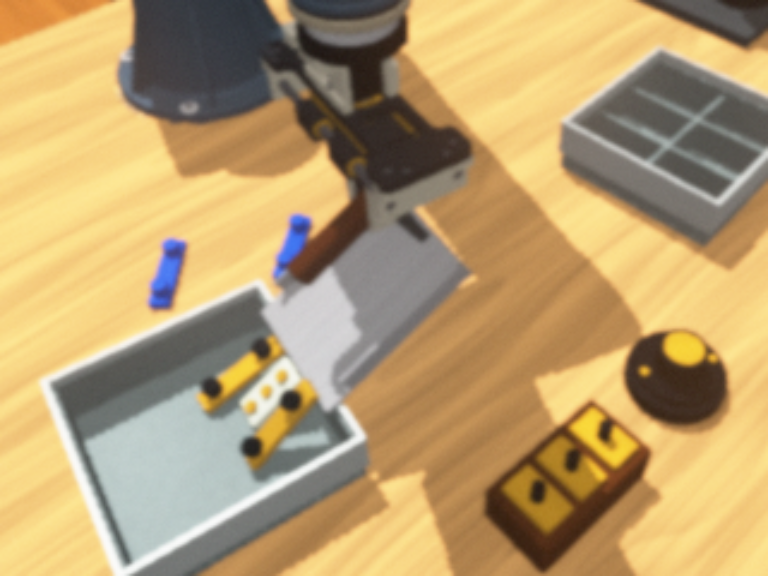

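View pics/t9.png

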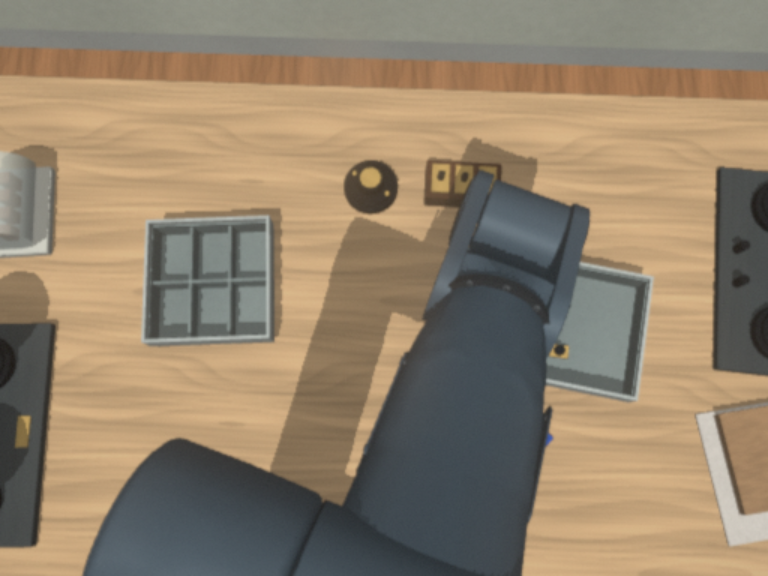

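servo_tool:
  rows: [0,0,0,0,0,0,0,0,0,0,0,0,0,0,0,0,0,0,0,0,0,0,0,0]
  force: 60

```text
time_s: 19.78
tool_pos: [0.5339, -0.1349, 0.3742]
ee_rot: [0.457, -0.539, 0.539, -0.457]
force: [-0.1, 0.1, -0.6]
width: 0.0196
```

servo_tool:
  rows: [0,0.02,0,0,0,0,0,0,0,0,0,0]

```text
time_s: 20.03
tool_pos: [0.5339, -0.135, 0.3736]
ee_rot: [0.457, -0.539, 0.539, -0.457]
force: [-0.1, -0.3, 0.2]
width: 0.0197
```

servo_tool:
  rows: [0,0.02,0,0,0,0,0,0,0,0,0,0]

```text
time_s: 20.28
tool_pos: [0.5339, -0.135, 0.3731]
ee_rot: [0.457, -0.539, 0.539, -0.457]
force: [0.0, -0.5, 2.3]
width: 0.0198
```

servo_tool:
  rows: [0,0,0,0,0,0,0,0,0,0,0,0,0,0,0,0]

```text
time_s: 20.62
tool_pos: [0.5339, -0.1349, 0.373]
ee_rot: [0.457, -0.539, 0.539, -0.457]
force: [-0.2, -0.6, 3.3]
width: 0.0197
```

```bash
python3 -c "
from h import *
plan([.544,-.073,.312])
c=cap('scene');I=c['img'];cv2.imwrite('pics/p1.png',cv2.resize(I[180:330,60:240],None,fx=4,fy=4,interpolation=cv2.INTER_CUBIC)[...,::-1])
V,U=np.mgrid[0:384,0:512];P=world(c,U,V);h=cv2.cvtColor(I,cv2.COLOR_RGB2HSV)
m=(h[...,0]>15)&(h[...,0]<32)&(h[...,1]>150)&(abs(P[...,0]-.504)<.13)&(abs(P[...,1]+.3125)<.1)
n,l,s,ce=cv2.connectedComponentsWithStats(m.astype(np.uint8))
for i in range(1,n):
  if s[i,4]>15: q=P[l==i];print(ce[i].round(),s[i,4],q.mean(0).round(3),q.min(0).round(3),q.max(0).round(3))
"
```

```text
t 20.6167 pos [ 0.5339 -0.1349  0.373 ] yaw0 -99.39 tilt [ 0. -0. -1.] F [-0.24 -0.59  3.32] M [-0.75  0.1  -0.02] w 0.0197
spin units total -0.0  shift units (after spin) [-2.09  2.03 -0.  ] q [-0.33  0.39  1.68 -0.    1.07 -0.17]
[156. 261.] 204 [ 0.474 -0.269  0.015] [ 0.461 -0.302  0.008] [ 0.483 -0.236  0.027]
[177. 276.] 276 [ 0.555 -0.266  0.045] [ 0.539 -0.3    0.013] [ 0.567 -0.233  0.073]
```

View pics/p1.png

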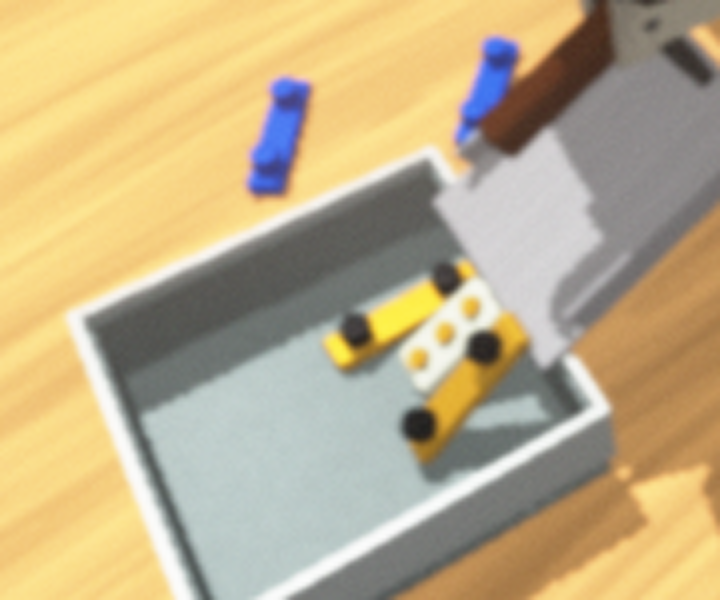

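```bash
python3 -c "
from h import *
c=cap('scene')
for u,v in [(171,262),(166,267),(177,256),(180,265),(170,280),(165,287)]: print(u,v,world(c,u,v).round(3), c['img'][v,u])
"
```

```text
171 262 [ 0.515 -0.254  0.04 ] [236 192  68]
166 267 [ 0.511 -0.266  0.029] [236 224 179]
177 256 [ 0.517 -0.239  0.05 ] [237 193  64]
180 265 [ 0.555 -0.254  0.073] [47 41 41]
170 280 [ 0.546 -0.279  0.035] [228 178  51]
165 287 [ 0.553 -0.296  0.035] [37 33 34]
```

servo_tool:
  rows: [-0.05,-0.06,0,0,-0.1,-0.08,0,0,-0.1,-0.08,0,0,-0.15,-0.1,0,0,-0.2,-0.15,0,0,-0.3,-0.2,0,0,-0.3,-0.2,0,0,-0.3,-0.2,0,0,-0.3,-0.2,0,0,0,0,0,0]

```text
time_s: 21.55
tool_pos: [0.5431, -0.0799, 0.4126]
ee_rot: [0.457, -0.538, 0.539, -0.458]
force: [0.0, -0.1, -2.5]
width: 0.0197
```

```bash
python3 -c "
from h import *
plan([.544,-.073,.312])
pitch('pics/w1.png')
"
```

```text
t 21.55 pos [ 0.5431 -0.0799  0.4126] yaw0 -99.32 tilt [ 0.002 -0.    -1.   ] F [ 0.01 -0.05 -2.47] M [-0.07  0.05  0.05] w 0.0197
spin units total -0.0  shift units (after spin) [-0.23  3.35 -0.01] q [-0.23  0.34  1.65  0.    1.15 -0.07]
blade n 1953 nose-down deg 30.5 roll deg 0.1 z below grasp -0.0907 x range 0.0 0.089 front z world 0.1021
```

View pics/w1.png

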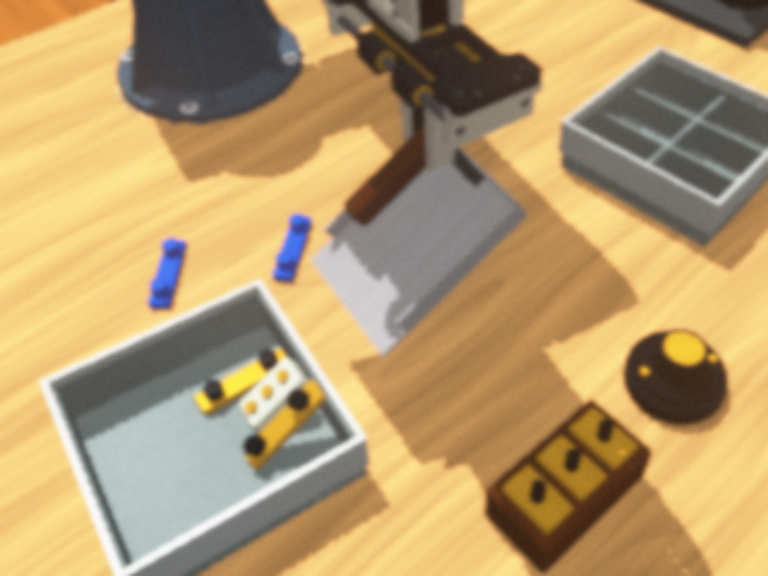

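```bash
python3 -c "
from h import *
plan([.51,.0,.33])
"
```

```text
t 21.6 pos [ 0.5429 -0.0806  0.4118] yaw0 -99.31 tilt [ 0.001 -0.    -1.   ] F [-0.03 -0.27 -2.1 ] M [-0.03  0.1   0.01] w 0.0194
spin units total -0.0  shift units (after spin) [-2.47  2.73 -1.52] q [-0.23  0.34  1.65  0.    1.15 -0.07]
```

servo_tool:
  rows: [-0.2,0,-0.1,0,-0.37,0,-0.24,0,-0.5,0,-0.3,0,-0.5,0,-0.3,0,-0.5,0,-0.3,0,-0.3,0.2,-0.2,0,-0.1,0.4,-0.08,0,0,0.5,0,0,0,0.5,0,0,0,0.4,0,0]

```text
time_s: 22.43
tool_pos: [0.5091, -0.0006, 0.3495]
ee_rot: [-0.458, 0.54, -0.539, 0.457]
force: [0.5, 0.2, -3.8]
width: 0.0199
```

servo_tool:
  rows: [0,0.3,0,0,0,0.3,0,0,0,0.15,0,0,0,0,0,0,0,0,0,0]

```text
time_s: 22.85
tool_pos: [0.5098, -0.0011, 0.3287]
ee_rot: [0.457, -0.539, 0.539, -0.457]
force: [-0.4, -0.6, -2.3]
width: 0.02
```

```bash
python3 -c "
from h import *
plan([.51,.0,.313])
pitch('pics/w2.png')
"
```

```text
t 22.85 pos [ 0.5098 -0.0011  0.3287] yaw0 -99.4 tilt [ 0. -0. -1.] F [-0.42 -0.64 -2.34] M [-0.04  0.06  0.  ] w 0.02
spin units total -0.0  shift units (after spin) [-0.04  0.52 -0.  ] q [-0.09  0.38  1.83 -0.    0.94  0.07]
blade n 1515 nose-down deg 30.5 roll deg 0.1 z below grasp -0.0911 x range 0.0 0.091 front z world 0.018
```

View pics/w2.png

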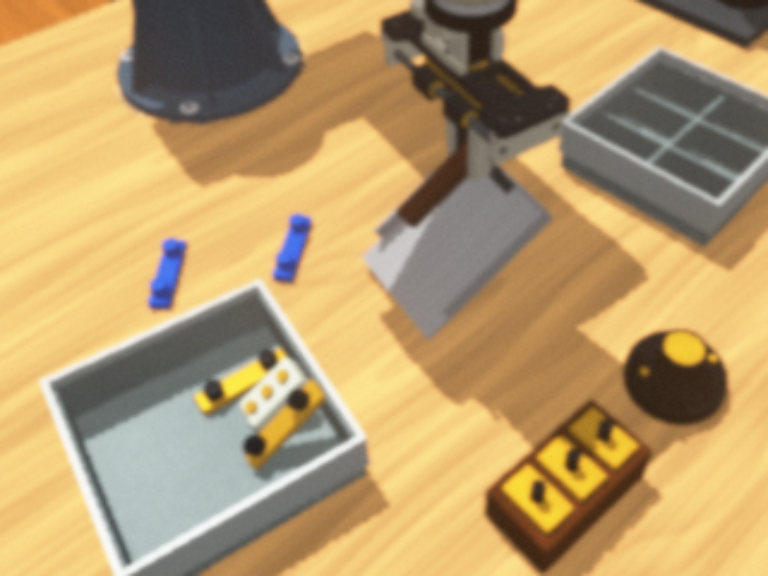

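servo_tool:
  rows: [0,0,0,0,0,0,0,0,0,0.15,0,0,0,0.2,0,0,0,0.18,0,0,-0.2,0.14,0,0,-0.2,0.14,0,0,-0.19,0.15,0,0,-0.19,0.15,0,0,0,0,0,0]
  force: 10

```text
time_s: 23.73
tool_pos: [0.5136, 0.0232, 0.2943]
ee_rot: [-0.458, 0.539, -0.539, 0.457]
force: [1.0, -0.2, -2.4]
width: 0.0199
```

```bash
python3 -c "
from h import *
plan([.51,.0,.247])
pitch()
"
```

```text
t 23.7333 pos [0.5136 0.0232 0.2943] yaw0 -99.34 tilt [-0.001  0.    -1.   ] F [ 1.02 -0.17 -2.4 ] M [-0.06 -0.03  0.  ] w 0.0199
spin units total -0.0  shift units (after spin) [0.78 1.58 0.01] q [-0.05  0.43  1.84  0.    0.87  0.12]
blade n 983 nose-down deg 18.5 roll deg -0.1 z below grasp -0.0834 x range 0.0 0.119 front z world 0.0055
```

servo_tool:
  rows: [-0.17,0.18,0,0,-0.16,0.19,0,0,-0.15,0.19,0,0,-0.15,0.2,0,0,-0.14,0.2,0,0,-0.12,0.2,0,0,-0.11,0.2,0,0,-0.05,0.14,0,0,0,0,0,0,0,0,0,0]

```text
time_s: 24.62
tool_pos: [0.5186, 0.0531, 0.2498]
ee_rot: [-0.458, 0.539, -0.539, 0.457]
force: [0.2, 0.2, -2.8]
width: 0.0203
```

```bash
python3 -c "
from h import *
plan([.51,.0,.247])
pitch()
"
```

```text
t 24.6167 pos [0.5186 0.0531 0.2498] yaw0 -99.4 tilt [-0.001 -0.    -1.   ] F [ 0.24  0.15 -2.84] M [ 0.04  0.04 -0.05] w 0.0203
spin units total -0.0  shift units (after spin) [1.79 0.09 0.01] q [ 0.01  0.52  1.85 -0.    0.78  0.18]
blade n 627 nose-down deg 0.2 roll deg -0.1 z below grasp -0.078 x range 0.0 0.141 front z world 0.0041
```

Flat at 0.2° and about 2 mm up at most. Lower a little, then open and retreat.

servo_tool:
  rows: [0,0.05,0,0,0,0.04,0,0,0,0,0,0,0,0,0,0]

```text
time_s: 25.0
tool_pos: [0.5187, 0.053, 0.2482]
ee_rot: [0.457, -0.539, 0.539, -0.457]
force: [-2.5, 1.5, 7.9]
width: 0.0199
```

servo_tool:
  rows: [0,0,0,0,0,0,0,0,0,0,0,0,0,0,0,0,0,0,0,0,0,0,0,0,0,0,0,0,0,0,0,0,0,0,0,0,0,0,0,0]
  jaw: 1

```text
time_s: 25.83
tool_pos: [0.5187, 0.0531, 0.2475]
ee_rot: [0.457, -0.539, 0.539, -0.457]
force: [-0.8, -0.3, -0.0]
width: 0.082
```

servo_tool:
  rows: [0,-0.1,0,0,0,-0.3,0,0,0,-0.5,0,0,0,-0.7,0,0,0,-0.7,0,0,0,-0.7,0,0,0,-0.7,0,0,0,-0.4,0,0,0,0,0,0,0,0,0,0]

```text
time_s: 26.67
tool_pos: [0.5186, 0.0531, 0.3711]
ee_rot: [0.457, -0.539, 0.54, -0.458]
force: [0.7, -0.2, 0.2]
width: 0.093
```

```bash
python3 -c "
from h import *
plan([.51,.0,.247])
c=cap('scene');save(c,'pics/f1.png')
V,U=np.mgrid[0:384,0:512];P=world(c,U,V);I=c['img'].astype(int)
mx=I.max(-1);mn=I.min(-1)
m=(mx-mn<25)&(mx>100)&(abs(P[...,0]-.51)<.1)&(P[...,1]<.1)&(P[...,1]>-.12)&(P[...,2]<.012)
q=P[m];co=np.linalg.lstsq(np.c_[q[:,:2],np.ones(len(q))],q[:,2],rcond=None)[0];print(len(q),np.degrees(co[:2]).round(2),q[:,2].mean())
"
```

```text
t 26.6667 pos [0.5186 0.0531 0.3711] yaw0 -99.39 tilt [ 0.001  0.    -1.   ] F [ 0.69 -0.16  0.19] M [-0.08  0.07 -0.04] w 0.093
spin units total -0.0  shift units (after spin) [1.79 4.14 0.01] q [0.01 0.34 1.76 0.   1.04 0.18]
2204 [0.2 0.1] 0.004580488621428229
```

View pics/f1.png

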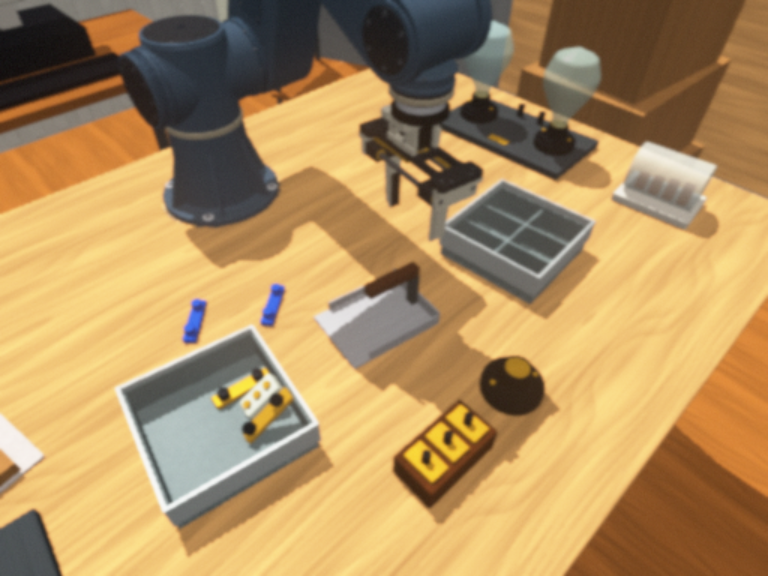

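```bash
python3 -c "
from h import *
for n in ['top','scene']:
  c=cap(n);I=c['img']
  if n=='top': cv2.imwrite('pics/f2.png',cv2.resize(I[150:280,320:450],None,fx=4,fy=4,interpolation=cv2.INTER_CUBIC)[...,::-1])
  V,U=np.mgrid[0:384,0:512];P=world(c,U,V);h=cv2.cvtColor(I,cv2.COLOR_RGB2HSV)
  t=(abs(P[...,0]-.504)<.13)&(abs(P[...,1]+.3125)<.13)
  print(n,'rim z95',np.percentile(P[t&(P[...,2]>.045)][:,2],[75,95]).round(4))
  m=(h[...,0]>12)&(h[...,0]<32)&(h[...,1]>110)&t
  k,l,s,ce=cv2.connectedComponentsWithStats(m.astype(np.uint8))
  for i in range(1,k):
    if s[i,4]>15: q=P[l==i];print(ce[i].round(),s[i,4],q.mean(0).round(3),q.min(0).round(3),q.max(0).round(3))
"
```

```text
top rim z95 [0.0622 0.0652]
[363. 199.] 131 [ 0.548 -0.257  0.043] [ 0.534 -0.296  0.014] [ 0.565 -0.225  0.066]
[361. 232.] 131 [ 0.47  -0.258  0.015] [ 0.459 -0.28   0.01 ] [ 0.48  -0.232  0.029]
[376. 235.] 19 [ 0.465 -0.295  0.015] [ 0.458 -0.301  0.011] [ 0.474 -0.287  0.025]
scene rim z95 [0.063  0.0647]
[176. 247.] 22 [ 0.473 -0.217  0.016] [ 0.461 -0.226  0.005] [ 0.482 -0.21   0.027]
[146. 321.] 3298 [ 0.567 -0.356  0.   ] [ 0.374 -0.442 -0.004] [ 0.634 -0.183  0.046]
[157. 261.] 255 [ 0.474 -0.269  0.015] [ 0.459 -0.302  0.006] [ 0.484 -0.235  0.028]
[179. 276.] 372 [ 0.555 -0.262  0.041] [ 0.524 -0.3    0.006] [ 0.568 -0.223  0.067]
[171. 263.] 17 [ 0.516 -0.256  0.04 ] [ 0.511 -0.259  0.036] [ 0.52  -0.251  0.044]
[164. 269.] 16 [ 0.513 -0.272  0.03 ] [ 0.509 -0.277  0.028] [ 0.518 -0.268  0.034]
```

View pics/f2.png

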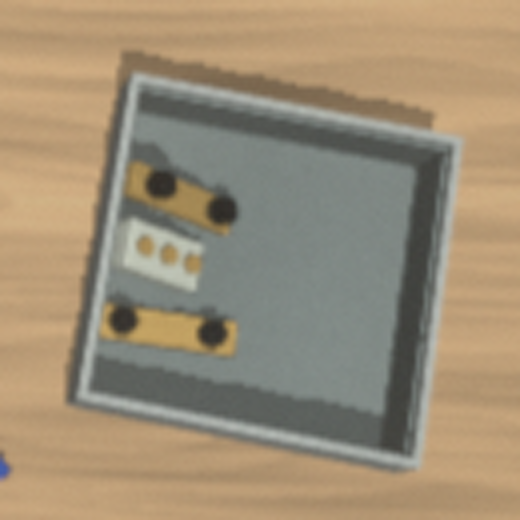

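```bash
python3 -c "
from h import *
print(arm.finish_job())"
```

```text
the job is handed in; nothing more can be done
None
```

All three parts are in the plain tray and the empty shovel lies flat on the bench, let go. The job was handed in after about 27 s; no verdict was reported.

**Carry and press:** I gripped the handle near its rear end at 60 N and carried the shovel level. I felt the tray's rim at about 63 mm and pressed the front edge on it with about 6–7.5 N for over 0.3 s, all parts aboard.

**Tilt:** The moves cannot tilt the tool, so I eased the grip to 10 N and raised the gripper along an arc, letting the shovel pivot in the fingers. All three parts were off at about 30°. I then gripped at 60 N again and pressed with about 5–6 N while all three were in the tray.

**Lay down:** I lowered the shovel onto its nose with the grip eased so it levelled itself. Then I let go and backed away.

**Last checks:**
- **Shovel:** it lies flat within about 0.2° and its blade is at bench height.
- **Rim:** the height looks unchanged at about 63–65 mm.
- **Parts:** one bar lies on or near the tray floor. The other bar and the block lean against the wall, with their middles at roughly 30–45 mm, under the 55 mm limit.
- **Bystanders:** the divided tray, lamp socket and plug box look undisturbed.

**Where it fell short:** during the tilt the edge stayed on the rim but with only about 1–2 N, not half a kilogram. The full press was there only before the tilt and again at its end.

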